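# Key the mic, then probe the monitor's test pad

## Task

Wake the radio's monitor by squeezing the push-to-talk bar of the desk-mounted hand microphone fully in and letting it spring right back. Then take the spring-tipped test probe out of its wooden stand and hold its tip on the round brass test pad of the monitor's sloping panel, square to the panel and pressing only lightly, so that the sprung tip is pushed part-way in and not to its stop. Finish while still holding the probe there, steady in the gripper, and do not disturb the mug, the cardboard box or the roll of tape.

Things in the scene. Friction and masses are not known exactly. Their poses are not given: they have to be found in the camera images.
- mic: Grey upright hand microphone, 34 (x) x 28 (y) mm, top 130 mm above the table, fixed in a black cradle (42 x 40 mm, 46 mm high, on a 90 mm square foot 12 mm thick). Origin on the table under its middle, z up, y towards its push-to-talk bar.
- ptt (a joint): Push-to-talk bar: black, 24 mm wide (x), 8 thick, 70 long, standing along the microphone's +y side, hinged at its lower end (microphone frame y 20, z 55 mm), leaning outwards at rest. Angle in rad: 0 at rest, 0.2 fully in against its stop. A spring returns it.
- ptt_grip (a point): Where to squeeze: fixed to the microphone, at its x 0, y 5, z 105 mm, same axes. On this level the bar's outer face is 29 mm towards +y at rest and 19 mm when fully in; the microphone's opposite face is 19 mm towards -y. Squeeze along y; about 5 N here brings the bar fully in.
- probe_mid (a point): Middle of the handle of the test probe (upright in the stand at first): black square handle 16 x 16 x 80 mm, then a collar 26 mm across and 6 thick, a steel barrel 14 across and 35 long, and a sprung steel tip 6 across and 25 long; about 0.1 kg. z runs from tip to handle end, x and y square to the handle's flats. Handle end 40 mm above, tip's end 106 mm below this point (tip out).
- probe: The same probe; origin on its axis at the collar's underside, 46 mm below probe_mid, same axes.
- probe_tip (a point): The end of the probe's rounded tip; it moves with the sprung tip. Axes as the probe's.
- plunger (a joint): How far the probe's sprung tip is pushed in, m: 0 out, 0.010 against its stop. It takes 1.5 N to start moving and 5 N to reach the stop (350 N/m).
- stand: Dark wooden probe stand, a fixed block 60 x 60 mm and 70 mm high; origin under its middle. The probe hangs by its collar in a through hole of 19 mm in the middle of the top, its handle above and barrel and tip inside; lift it at least 65 mm to draw it out.
- pad: The test pad: a flat round brass disc 22 mm across that stands 3 mm proud of the monitor's panel, the only round one beside two square brass pads of 20 mm. Origin at the middle of its top face; z is the outward normal of the panel, y along the panel to the left when seen from the robot.
- monitor: The monitor, a fixed grey box with black panel, 160 x 200 x 50 mm, on a stand, its panel (the top face) sloping 25 degrees (0.436 rad) down towards the robot (towards its own -x), 47 to 115 mm above the table; two meters on the upper half, knobs up to 12 mm high at the lower edge. Origin on the table under its middle; z up.
- mug: White mug 80 mm across and 90 mm high, standing on the table; origin under its middle. Leave it alone.
- parts_box: Cardboard box 100 x 80 x 60 mm; origin under its middle. Leave it alone.
- tape: Roll of black tape lying flat, 90 mm across, 22 mm high; origin under its middle. Leave it alone.
Not all that is in view belongs to the job. Of the things like the probe, leave any that is green or purple; of the rest the larger one is meant.

How it is judged (in metres and radians):
On the way, in this order (a step that is already met when the one before it is completed fails the run):
1. the push-to-talk bar is squeezed in (value of joint ptt above 0.16 rad), for 0.1 s.
2. the bar is let go and has sprung back (value of joint ptt below 0.03 rad), for 0.1 s.
At the end, for the whole second after the job is handed in: The gripper still holds the probe, steady (under 20 mm/s) and clear of the stand; its tip stands on the round pad (within 11 mm of the middle) with 1 to 8 N, the sprung tip pushed in by 1 to 9.2 mm, the probe within 0.17 rad of square to the panel; the push-to-talk bar is back out (below 0.03 rad) (contact force between probe and pad between 1 and 8 N and value of joint plunger between 0.001 and 0.0092 m and distance between probe_tip and pad below 0.011 m and angle between the z axis of probe and the z axis of pad, either way round below 0.17 rad and contact force between the fingers and probe above 2 N and contact force between probe and stand below 0.1 N and linear speed of probe below 0.02 m/s and value of joint ptt below 0.03 rad); the arm keeps its last pose, push and grip.
It fails at once if the probe is pressed hard (over 20 N) on the monitor (contact force between probe and monitor above 20 N).
It fails at once if the mug, the box or the tape is disturbed (moved more than 20 mm) (distance of any of mug, parts_box, tape from where it was at the start of the episode above 0.02 m).
It also fails if it takes over 51 s, if anything falls off the work surface, if the arm or the gripper's body presses on something with over 40 N, if the wrist force passes 120 N, or if a joint passes its speed limit or range.

## Robot

A 7-joint arm with a two-finger parallel gripper is mounted at the origin on the work surface. World frame = base frame: x ahead of the robot, y to its left, z up, the work surface at z = 0. Lengths are in mm, angles in rad, forces in N, time in s.
With the tool pointing down it reaches from about 350 to 900 mm from the base axis. Payload 19.9 kg.
Tool frame: the origin (TCP) lies between the finger pads; the fingertips stand 11 mm ahead of it and the grasp point (between the pads) lies 8 mm behind it; z points along the fingers, y is the direction in which the jaws open and shut (so a half turn about z gives the same grasp; the last joint's range is limited). The gripper opens to 85 mm and grips with 20 to 120 N. Pads are 22 mm wide; open, the fingers measure 114 mm over their backs; the gripper's body (76 mm by 85 mm) begins 54 mm behind the grasp point. The pads swing forward as they close: fully open they stand 13 mm farther back than shut.
Start: joints at [1.264, 0.417, -0.01, 1.614, 0.005, 1.111, -0.053], TCP at [163.569, -603.198, 242.26] pointing down, gripper open.
Joint ranges: [-2.81, 2.81], [-0.39, 2.02], [-1.27, 1.25], [0.06, 2.57], [-1.19, 4.33], [0.19, 2], [-2.82, 2.82]. Speed limits (rad/s): [1.89, 1.89, 2.39, 2.39, 3.01, 3.01, 3.01].

## Interface

Orientations are given as a unit quaternion [w, x, y, z].
In Python, from station import bot gives the robot as it stands. The module is installed in compiled form; this text tells all that it offers.
- The arm moves only by the tool apply_moves, never from a script. Its argument "commands" is a list of rows, each a list of 3 entries, a list of its own where there are three numbers: the shift along the tool's x, y, z in mm, then the turn, a rotation vector about the tool's x, y, z in rad, then the finger opening in mm, from 0 to 85.4. In form: [[[dx, dy, dz], [rx, ry, rz], gripper], ...]. A call has 1 to 10 rows; each row shifts and turns the commanded pose from where the row before left it, along the tool's axes as they then stand; what a row does not reach is not made up. A row lasts 1/8 s, in which the tool goes at most 62.5 mm and 10.7 degrees, less where a joint would pass 70% of its speed; a pose out of reach is approached as far as the arm can. A call is refused whole if a number of a shift passes 62.5 or a number of a turn 0.188, either way. A call with a gripper value outside its range is refused whole. The fingers move at their own pace and stop on an object; the grip force is fixed at half the most. Time passes only in rows, so rows that do not move let the fingers close. It gives the time, the measured TCP pose, the force and the opening at its end, in the units of the state.
- bot.observe(): the state, without advancing time (a new reading comes with each control period).
- bot.read_camera(name): name is "side" or "top" or "wrist"; returns a dict with "pixels" (420x560x3 uint8, red, green, blue), "depth" (420x560 float32, mm along the optical axis (not along the pixel's ray), 0 where there is no reading), "K" (3x3 intrinsics, pixels), "extrinsics" (4x4, takes a point from world to camera coordinates). Camera axes: x right, y down, z forward; pixel columns grow to the right and rows downward; lengths in mm; the calibration is good to about 2 mm. A picture is of the moment at which its call begins.
- bot.hand_in(): hands the job in, once; it reports no verdict.
Trained networks look in a picture, given as the dict that the camera call returned (one of the last four; its "shot" number tells which), for a name from the list of things; names that differ only in an ending like _2 or _b are one class to them, and where a whole thing is asked for, a point or a joint stands for the part that bears it (a point fixed in the world has none). Each returns a list of dicts, best first, with "confidence" (0 to 1); they miss things now and then, are a little off and sometimes report something else, mostly with a low value. They report only what shows in the picture. A call takes as long as a camera call. They do not tell look-alikes from the thing itself.
- bot.spot_in(picture, name): "xyz" ([x, y, z] in mm, in the coordinates of the camera as it stood for that picture, good to about 4 mm: the middle of the surface that is visible of it).
- bot.tip_of(picture, name): "xyz" ([x, y, z] in mm, in the coordinates of the camera as it stood for that picture, good to about 4 mm: a listed point, or the origin of a listed thing).
The state is a dict: "clock": time; "joints": joint angles; "dq": joint speeds; "joint_torque": joint torques, N m; "tool_pos": TCP position; "eef_rot": TCP orientation; "wrist_force": force on the tool from outside, world axes, zero at the start; "ft_torque": the same for the moment, N m; "grip_width": finger opening in mm.
Only numpy, scipy, OpenCV 4.12 (cv2) and the standard library are available. Lean on these libraries where they do the work, as an engineer would, in place of code of your own. Each camera call takes 0.05 s, during which the arm holds its last target.

## Working session

There is one attempt and no reset: what is moved stays moved. The work goes in short steps, Python scripts to look and compute and a tool call to move; the robot and the scene stay as the last step left them, time stands still between calls to the robot, and variables do not carry over. Pictures are saved under pics/ and viewed, and the job is handed in when it is done.

Besides the shell and the picture viewer there is one more tool, called after "Request:" by a JSON object that holds its "method" and its "body", one argument or row to a line. apply_moves: Moves the arm, as the interface text tells. Its arguments: {"type":"object","properties":{"commands":{"type":"array","items":{"type":"array"}}},"required":["commands"]}

```bash
mkdir -p pics
cat > h.py <<'E'
from station import bot
import numpy as np, cv2
from scipy.spatial.transform import Rotation as R
def save(p,n,crop=None,s=1):
    im=p["pixels"][:,:,::-1]
    if crop: a,b,c,d=crop; im=im[b:d,a:c]
    if s!=1: im=cv2.resize(im,None,fx=s,fy=s,interpolation=cv2.INTER_CUBIC)
    cv2.imwrite("pics/"+n+".png",im)
def w(p,xyz):
    E=np.array(p["extrinsics"]); return E[:3,:3].T@(np.array(xyz)-E[:3,3])
def px(p,u,v,d=None):
    K=np.array(p["K"]); d=p["depth"][int(v),int(u)] if d is None else d
    return w(p,[(u-K[0,2])/K[0,0]*d,(v-K[1,2])/K[1,1]*d,d])
def cloud(p):
    K=np.array(p["K"]);d=p["depth"];v,u=np.mgrid[:420,:560]
    c=np.stack([(u-K[0,2])/K[0,0]*d,(v-K[1,2])/K[1,1]*d,d],-1)
    E=np.array(p["extrinsics"]); return (c-E[:3,3])@E[:3,:3]
def pix(p,xw):
    E=np.array(p["extrinsics"]);c=E[:3,:3]@np.array(xw)+E[:3,3];q=np.array(p["K"])@c;return q[:2]/q[2]
E
python3 - <<'E'
from h import *
for n in ["side","top"]:
    p=bot.read_camera(n); save(p,n+"0"); np.savez("pics/"+n+"0.npz",**{k:p[k] for k in("pixels","depth","K","extrinsics")})
    print(n,w(p,[0,0,0]))
    for t in ["mic","ptt_grip","ptt","probe_mid","probe","stand","pad","monitor","mug","parts_box","tape"]:
        for r in bot.tip_of(p,t)[:3]:
            x=w(p,r["xyz"]); print(t,x.round(),round(r["confidence"],2),pix(p,x).round())
s=bot.observe(); print(s)
E
```

```text
side [ 295.67132925 -741.89869155  685.30733697]
mic [459. 355.  -5.] 0.59 [205. 175.]
ptt_grip [458. 358. 103.] 0.63 [200. 143.]Traceback (most recent call last):
  File "<stdin>", line 6, in <module>
ValueError: it knows: mic, monitor, mug, pad, parts_box, probe, probe_mid, probe_tip, ptt_grip, stand, tape
```

Run:
```python
from h import *
for n in ["side","top"]:
    p=bot.read_camera(n); save(p,n+"0"); np.savez("pics/"+n+"0.npz",**{k:p[k] for k in("pixels","depth","K","extrinsics")})
    print(n,w(p,[0,0,0]))
    for t in ["mic","ptt_grip","probe_mid","probe","stand","pad","monitor","mug","parts_box","tape"]:
        for r in bot.tip_of(p,t)[:3]:
            x=w(p,r["xyz"]); print(t,x.round(),round(r["confidence"],2),pix(p,x).round())
s=bot.observe(); print(s)
```

```text
side [ 295.67132925 -741.89869155  685.30733697]
mic [459. 354.  -5.] 0.78 [205. 176.]
ptt_grip [452. 358. 105.] 0.83 [198. 142.]
probe_mid [ 440. -310.  115.] 0.92 [273. 320.]
probe_mid [ 514. -344.   71.] 0.77 [322. 340.]
probe_mid [594.  -0.  74.] 0.73 [291. 213.]
probe [ 388. -229.   55.] 0.96 [233. 316.]
probe [ 445. -314.   66.] 0.83 [277. 340.]
probe [ 512. -339.   40.] 0.78 [319. 349.]
stand [ 438. -312.    1.] 0.89 [274. 362.]
pad [614. -59.  -3.] 0.67 [308. 251.]
pad [596.   3.  75.] 0.36 [292. 211.]
monitor [615. -54.  -3.] 0.59 [308. 249.]
monitor [ 439. -312.  117.] 0.52 [273. 321.]
mug [654. 389.  -8.] 0.87 [264. 159.]
parts_box [ 670. -384.    2.] 0.9 [407. 355.]
top [ 477.45590203  -15.98419304 1073.63810934]
mic [461. 354.   0.] 0.92 [138. 269.]
ptt_grip [774. -30.  -1.] 0.21 [291. 146.]
probe_mid [ 442. -312.  113.] 0.57 [420. 278.]
probe_mid [ 436. -395.   67.] 0.55 [450. 280.]
probe_mid [ 393. -226.  103.] 0.53 [381. 300.]
probe [ 389. -225.   61.] 0.59 [376. 300.]
probe [ 440. -313.   70.] 0.5 [415. 278.]
probe [ 514. -343.   41.] 0.42 [423. 246.]
stand [ 440. -3
[... 304 characters left out ...]
ray([ 1.26453062,  0.41742182, -0.01028297,  1.61360173,  0.00468865,
        1.11071295, -0.05299941]), 'dq': array([1.65931645e-03, 2.60456137e-04, 1.95063103e-04, 1.79430195e-03,
       1.67173395e-03, 1.41315053e-05, 1.00340601e-03]), 'joint_torque': array([-1.64071018e-03, -8.64184284e+01,  6.77601602e-01, -4.35199928e+01,
        1.93201820e-02,  1.99349663e-03,  1.25202769e-04]), 'tool_pos': array([ 163.54196645, -603.19930225,  242.24581099]), 'eef_rot': array([-5.59837522e-05,  9.91251295e-01,  1.31988126e-01, -2.68501841e-05]), 'wrist_force': array([-0.07864027, -0.36495733, -0.18066483]), 'ft_torque': array([ 0.00971543, -0.00757916, -0.05036765]), 'grip_width': 85.39064320591118}
```

View pics/side0.png

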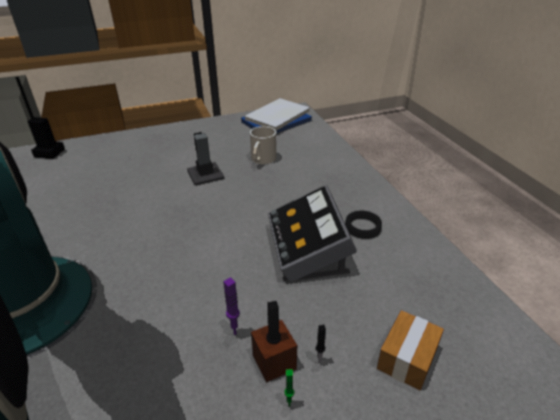

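View pics/top0.png

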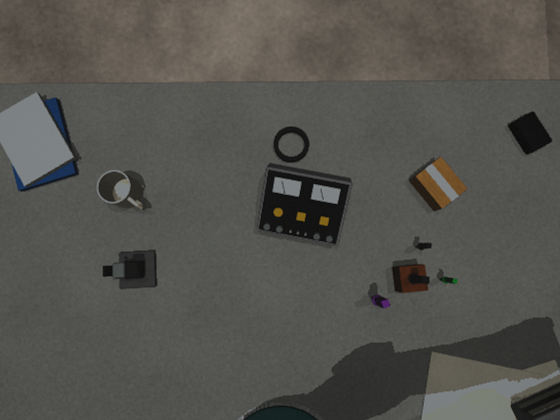

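Run:
```python
from h import *
P={n:dict(np.load(f"pics/{n}0.npz")) for n in("side","top")}
a=P["top"]["pixels"][235:305,80:180]; b=P["side"]["pixels"][120:190,160:260]
c=P["top"]["pixels"][160:250,250:360]; d=P["top"]["pixels"][230:310,360:470]
f=lambda i:cv2.resize(i[:,:,::-1],(390,290),interpolation=cv2.INTER_CUBIC)
im=np.vstack([np.hstack([f(a),f(b)]),np.hstack([f(c),f(d)])])
cv2.imwrite("pics/crops.png",np.clip(im*1.5,0,255).astype(np.uint8))
```

```text
(no output)
```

View pics/crops.png

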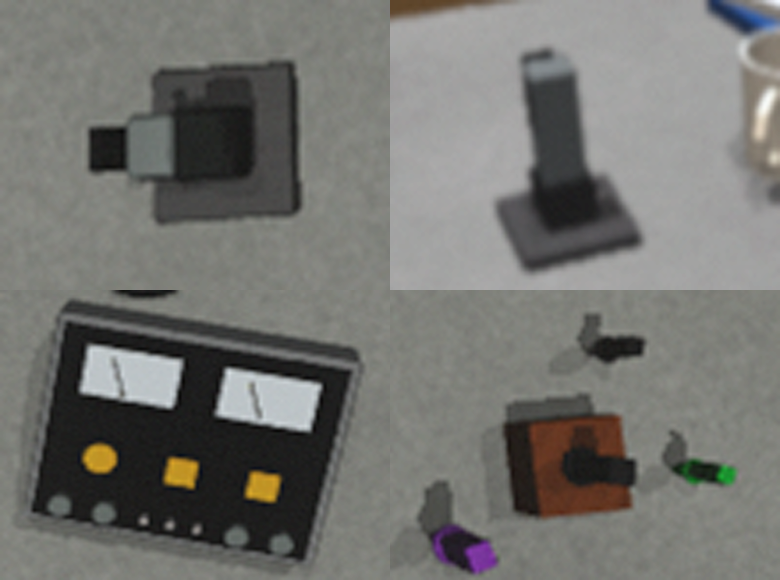

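Run:
```python
from h import *
for n in("side","top"):
    p=dict(np.load(f"pics/{n}0.npz")); c=cloud(p)
    def st(m,l):
        q=c[m]; 
        if len(q)>3:
            r=cv2.minAreaRect(q[:,:2].astype(np.float32)); print(n,l,len(q),q.min(0).round(),q.max(0).round(),"med",np.median(q,0).round(1),"rect",np.round(r[0],1),np.round(r[1],1),round(r[2],1))
    near=lambda x,y,r:(np.hypot(c[...,0]-x,c[...,1]-y)<r)&(p["depth"]>0)
    st(near(459,354,60)&(c[...,2]>122),"mictop")
    st(near(459,354,60)&(abs(c[...,2]-105)<6),"mic105")
    st(near(459,354,80)&(abs(c[...,2]-12)<5),"foot")
    st(near(440,-312,60)&(abs(c[...,2]-70)<6),"standtop")
    st(near(440,-312,30)&(c[...,2]>146),"handle end")
    for nm,x,y in(("purple",391,-226),("green",436,-395),("small",514,-343)):
        st(near(x,y,30)&(c[...,2]>15),nm)
    # panel plane
    m=(abs(c[...,0]-612)<90)&(abs(c[...,1]+57)<110)&(c[...,2]>40)&(p["depth"]>0)&(p["pixels"].max(-1)<45)
    q=c[m]; 
    for _ in range(4):
        A=np.c_[q[:,:2],np.ones(len(q))]; s=np.linalg.lstsq(A,q[:,2],rcond=None)[0]; e=q[:,2]-A@s; q=q[abs(e)<2.0*max(e.std(),1)]
    nn=np.array([-s[0],-s[1],1]);nn/=np.linalg.norm(nn);print("normal",nn.round(3),"tilt",np.degrees(np.arccos(nn[2])).round(2),"yaw",np.degrees(np.arctan2(-nn[1],-nn[0])).round(2),len(q))
    hsv=cv2.cvtColor(p["pixels"],cv2.COLOR_RGB2HSV)
    mm=((hsv[...,0]>12)&(hsv[...,0]<30)&(hsv[...,1]>150)&(hsv[...,2]>90)&(abs(c[...,0]-612)<90)&(abs(c[...,1]+57)<110)).astype(np.uint8)
    k,lab,stt,ce=cv2.connectedComponentsWithStats(mm)
    for i in range(1,k):
        if stt[i,4]>8: q=c[lab==i]; print(n,"brass",ce[i].round(1),stt[i,4],q.mean(0).round(1), (px(p,*ce[i],d=np.median(p["depth"][lab==i]))).round(1))
```

```text
side mictop 71 [441. 334. 122.] [474. 381. 131.] med [457.8 347.8 125.9] rect [459.1 358.2] [44.3 33.6] 76.9
side mic105 52 [440. 336.  99.] [474. 366. 111.] med [456.4 340.  105.4] rect [452.3 344.7] [23.1 42.1] 57.9
side foot 334 [412. 306.   7.] [504. 398.  17.] med [450.6 334.1   8.9] rect [457.7 351.7] [90.3 91.6] 1.4
side standtop 923 [ 406. -344.   64.] [ 471. -278.   76.] med [ 432.8 -319.    67.8] rect [ 438.4 -310.8] [60.8 61.8] 5.2
side handle end 113 [ 430. -319.  146.] [ 447. -302.  156.] med [ 438.  -313.1  153.2] rect [ 438.2 -310.7] [16.3 15.9] 83.9
side purple 568 [ 376. -241.   15.] [ 401. -217.  145.] med [ 387.2 -233.3   96.8] rect [ 388.9 -229.2] [25.5 22.1] 17.6
side green 243 [ 426. -404.   17.] [ 443. -389.   96.] med [ 432.6 -399.3   63.5] rect [ 434. -397.] [14.4 16.1] 71.5
side small 265 [ 505. -349.   15.] [ 522. -330.  101.] med [ 511.7 -343.6   65.6] rect [ 512.3 -341.3] [15.5 16.9] 49.5
normal [-0.416  0.082  0.905] tilt 25.12 yaw -11.14 1799
side brass [290.8 212. ] 52 [593.8   4.2  72.1] [593.6   3.5  72.6]
side brass [295.  226.7] 61 [582.8 -49.6  72
[... 582 characters left out ...]
8. -301.  159.] med [ 441.2 -308.8  155.4] rect [ 440.3 -309.5] [16.7 14.8] 89.1
top purple 172 [ 378. -236.   30.] [ 404. -214.  148.] med [ 392.7 -222.   119. ] rect [ 392.1 -226.6] [21.8 24.6] 44.8
top green 92 [ 430. -400.   15.] [ 444. -387.  100.] med [ 436.6 -391.    69.4] rect [ 436.7 -393.8] [13.3 14.3] 89.1
top small 85 [ 508. -345.   21.] [ 524. -330.  103.] med [ 515.5 -334.7   76.8] rect [ 515.9 -337.1] [17.2 13.8] 11.6
normal [-0.419  0.083  0.904] tilt 25.29 yaw -11.18 3056
top brass [277.8 211.9] 61 [594.4   3.8  73.3] [594.5   3.8  73. ]
top brass [300.7 216.2] 65 [584.  -50.1  73.4] [584.  -50.1  73.4]
top brass [323.9 220.7] 67 [ 573.5 -104.3   73.3] [ 573.5 -104.3   73.3]
```

Request:
{"method": "apply_moves", "body": {
  "commands": [
    [[0,0,0],[0,0,0.132],85],
    [[0,0,0],[0,0,0.132],85],
    [[38,-35,0],[0,0,0],85],
    [[38,-35,0],[0,0,0],85],
    [[38,-35,0],[0,0,0],85],
    [[38,-35,0],[0,0,0],85],
    [[38,-35,0],[0,0,0],85],
    [[38,-35,0],[0,0,0],85],
    [[38,-35,0],[0,0,0],85],
    [[20,-45,0],[0,0,0],85]
  ]
}}

```text
clock: 2.5
tool_pos: [450.9, -311.6, 242.2]
eef_rot: [-0.0, 1.0, 0.001, 0.0]
wrist_force: [0.1, -0.7, 0.2]
grip_width: 85.2
```

Run:
```python
from h import *
p=bot.read_camera("wrist"); save(p,"wr1",s=1.4); np.savez("pics/wr1.npz",**{k:p[k] for k in("pixels","depth","K","extrinsics")})
c=cloud(p);d=p["depth"]
print(w(p,[0,0,0]),pix(p,[439,-310,156]))
m=(abs(c[...,2]-155)<8)&(np.hypot(c[...,0]-440,c[...,1]+310)<30)&(d>0)
if m.sum()>5:
  q=c[m]; print(len(q),q.min(0),q.max(0),np.median(q,0),cv2.minAreaRect(q[:,:2].astype(np.float32)))
```

```text
[ 530.85142373 -312.09165796  373.95432773] [274.94642137 233.10536394]
519 [ 431.43611738 -317.41703183  147.01133124] [ 448.08316893 -301.19637246  158.21444639] [ 441.54790873 -309.31318583  155.93695166] ((439.66693115234375, -309.288330078125), (15.907479286193848, 16.261199951171875), 85.47156524658203)
```

View pics/wr1.png

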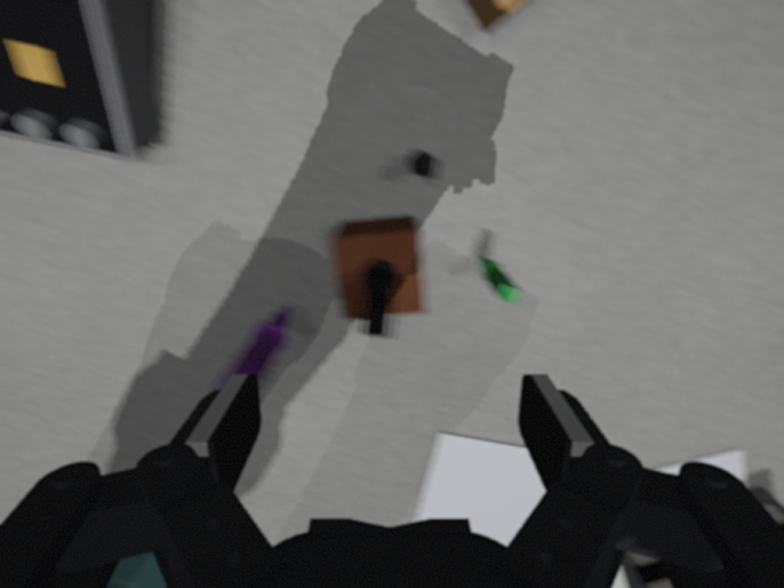

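Request:
{"method": "apply_moves", "body": {
  "commands": [
    [[0,-40,0],[0,0,0],85],
    [[0,-60,0],[0,0,0],85],
    [[0,-60,0],[0,0,0],85],
    [[0,-60,0],[0,0,0],85],
    [[0,-60,0],[0,0,0],85],
    [[0,-60,0],[0,0,0],85],
    [[0,-60,0],[0,0,0],85],
    [[0,-60,0],[0,0,0],85],
    [[0,-60,0],[0,0,0],85],
    [[0,-60,0],[0,0,0],85]
  ]
}}

```text
clock: 3.8
tool_pos: [448.9, 268.7, 242.6]
eef_rot: [-0.0, 1.0, 0.0, 0.0]
wrist_force: [0.5, -1.0, 0.7]
grip_width: 85.0
```

Request:
{"method": "apply_moves", "body": {
  "commands": [
    [[5,-50,0],[0,0,0],85],
    [[4,-35,0],[0,0,0],85],
    [[0,0,0],[0,0,0],85]
  ]
}}

```text
clock: 4.18
tool_pos: [457.2, 354.4, 242.0]
eef_rot: [-0.001, 1.0, 0.002, -0.0]
wrist_force: [-0.3, -0.9, -0.9]
grip_width: 85.1
```

Run:
```python
from h import *
s=bot.observe(); print(s["tool_pos"],s["eef_rot"],s["joints"])
p=bot.read_camera("wrist"); save(p,"wr2")
c=cloud(p);d=p["depth"]
for a,b in((122,136),(100,110),(6,17)):
  m=(c[...,2]>a)&(c[...,2]<b)&(np.hypot(c[...,0]-460,c[...,1]-354)<75)&(d>0)
  if m.sum()>5:
    q=c[m]; print(a,len(q),q.min(0).round(1),q.max(0).round(1),cv2.minAreaRect(q[:,:2].astype(np.float32)))
for t in("mic","ptt_grip"):
  for r in bot.tip_of(p,t)[:1]: print(t,w(p,r["xyz"]),r["confidence"])
```

```text
[457.16244968 354.40395812 241.98691456] [-5.38747916e-04  9.99997742e-01  1.99616144e-03 -4.91059490e-04] [-0.25309092  0.39011609 -0.58418239  1.71769215  0.23535811  1.10470115
 -2.47605156]
122 1668 [443.2 340.9 122. ] [478.  392.1 132.3] ((459.77880859375, 366.49285888671875), (34.440826416015625, 50.99739456176758), 2.7389817237854004)
100 193 [447.4 342.  100.2] [478.  389.9 109.9] ((470.48065185546875, 367.9757080078125), (23.31763458251953, 47.810516357421875), 35.35913848876953)
6 3493 [414.5 307.6   6. ] [507.4 402.2  17. ] ((460.4560241699219, 355.19818115234375), (89.79564666748047, 90.23268127441406), 3.473738193511963)
mic [459.76798868 361.73630428 104.60570391] 0.75
ptt_grip [456.16604854 361.41937969 104.21125997] 0.98
```

View pics/wr2.png

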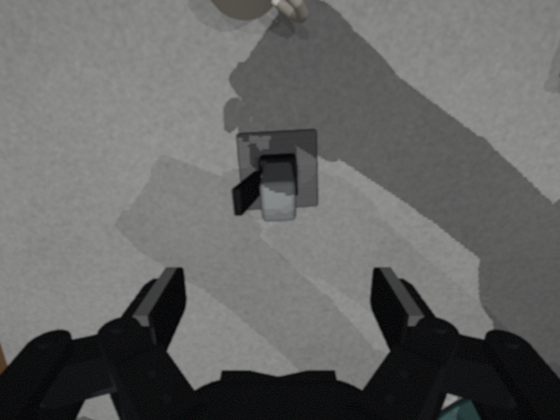

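Request:
{"method": "apply_moves", "body": {
  "commands": [
    [[3,-5,0],[0,0,-0.05],85],
    [[0,0,40],[0,0,0],85],
    [[0,0,40],[0,0,0],85],
    [[0,0,35],[0,0,0],85],
    [[0,0,20],[0,0,0],85],
    [[0,0,9],[0,0,0],85],
    [[0,0,0],[0,0,0],85]
  ]
}}

```text
clock: 5.2
tool_pos: [461.1, 357.0, 98.7]
eef_rot: [-0.0, 1.0, 0.025, 0.0]
wrist_force: [-0.3, -0.7, -0.0]
grip_width: 85.0
```

Request:
{"method": "apply_moves", "body": {
  "commands": [
    [[0,-1.5,0],[0,0,0],60],
    [[0,0,0],[0,0,0],50],
    [[0,0,0],[0,0,0],44],
    [[0,0,0],[0,0,0],44],
    [[0,0,0],[0,0,0],44]
  ]
}}

```text
clock: 5.82
tool_pos: [460.8, 358.7, 98.4]
eef_rot: [-0.0, 1.0, 0.025, 0.0]
wrist_force: [0.1, 4.5, 2.3]
grip_width: 43.9
```

Request:
{"method": "apply_moves", "body": {
  "commands": [
    [[0,0,0],[0,0,0],40],
    [[0,0,0],[0,0,0],37],
    [[0,0,0],[0,0,0],35],
    [[0,0,0],[0,0,0],35],
    [[0,0,0],[0,0,0],35]
  ]
}}

```text
clock: 6.45
tool_pos: [460.8, 359.5, 99.0]
eef_rot: [-0.001, 1.0, 0.026, 0.0]
wrist_force: [-2.8, 2.5, 11.5]
grip_width: 36.4
```

Run:
```python
from h import *
p=bot.read_camera("side"); save(p,"s3",(140,80,280,200),4)
```

```text
(no output)
```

View pics/s3.png

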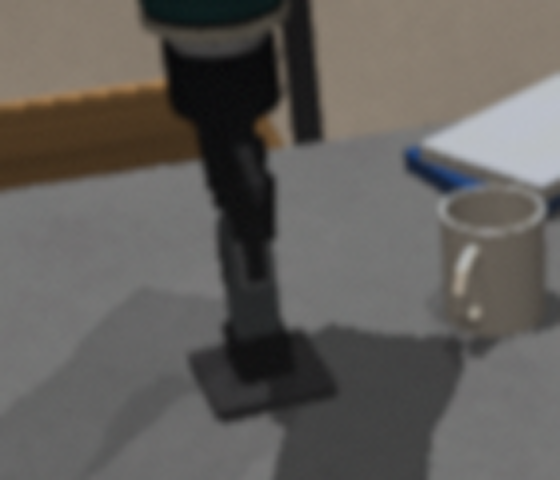

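Request:
{"method": "apply_moves", "body": {
  "commands": [
    [[0,0,0],[0,0,0],60],
    [[0,0,0],[0,0,0],85],
    [[0,0,0],[0,0,0],85],
    [[0,0,0],[0,0,0],85],
    [[0,0,0],[0,0,0],85],
    [[0,0,0],[0,0,0],85]
  ]
}}

```text
clock: 7.25
tool_pos: [460.8, 358.5, 98.3]
eef_rot: [-0.0, 1.0, 0.025, -0.0]
wrist_force: [-1.0, -0.0, -0.8]
grip_width: 84.9
```

Request:
{"method": "apply_moves", "body": {
  "commands": [
    [[0,0,-30],[0,0,0],85],
    [[0,0,-45],[0,0,0],85],
    [[0,0,-45],[0,0,0],85],
    [[0,0,-35],[0,0,0.129],85],
    [[2.6,40,0],[0,0,0],85],
    [[2.6,60,0],[0,0,0],60],
    [[2.6,60,0],[0,0,0],45],
    [[2.6,60,0],[0,0,0],45],
    [[2.6,60,0],[0,0,0],45],
    [[2.6,60,0],[0,0,0],45]
  ]
}}

```text
clock: 8.5
tool_pos: [449.3, 16.4, 253.6]
eef_rot: [0.0, 0.999, -0.039, 0.0]
wrist_force: [1.9, -0.5, -0.4]
grip_width: 44.9
```

Request:
{"method": "apply_moves", "body": {
  "commands": [
    [[2.6,60,0],[0,0,0],45],
    [[2.6,60,0],[0,0,0],45],
    [[2.6,60,0],[0,0,0],45],
    [[2.6,60,0],[0,0,0],45],
    [[2.6,50,0],[0,0,0],45],
    [[2.6,30,0],[0,0,0],45],
    [[0,0,0],[0,0,0],45]
  ]
}}

```text
clock: 9.38
tool_pos: [439.6, -303.9, 252.9]
eef_rot: [0.0, 0.999, -0.041, -0.0]
wrist_force: [-1.5, 1.4, -0.2]
grip_width: 44.8
```

Run:
```python
from h import *
s=bot.observe(); print(s["tool_pos"],s["eef_rot"],s["joints"])
p=bot.read_camera("side"); save(p,"s4",(160,120,260,200),5)
c=cloud(p);d=p["depth"]
p2=bot.read_camera("wrist"); save(p2,"wr4")
c=cloud(p2)
m=(abs(c[...,2]-155)<8)&(np.hypot(c[...,0]-440,c[...,1]+310)<30)&(p2["depth"]>0)
q=c[m]; print(len(q),q.min(0),q.max(0),cv2.minAreaRect(q[:,:2].astype(np.float32)))
p=bot.read_camera("top"); save(p,"t4",(80,235,180,305),5)
c=cloud(p)
m=(c[...,2]>122)&(np.hypot(c[...,0]-460,c[...,1]-354)<60);q=c[m];print(q.min(0),q.max(0))
```

```text
[ 439.61958705 -303.86725662  252.94233978] [ 1.77730825e-05  9.99172027e-01 -4.06839781e-02 -2.73514500e-04] [ 0.67163402  0.2497009  -0.14643464  1.82338627  0.04140191  1.07189665
 -1.14234238]
482 [ 431.36138927 -317.63739073  147.04854805] [ 448.42359785 -301.47075441  158.20270157] ((439.9209289550781, -309.5989685058594), (15.205989837646484, 16.46268653869629), 85.55670166015625)
[444.84011155 338.78277555 122.03443002] [477.68488767 389.85202828 133.43023912]
```

View pics/t4.png

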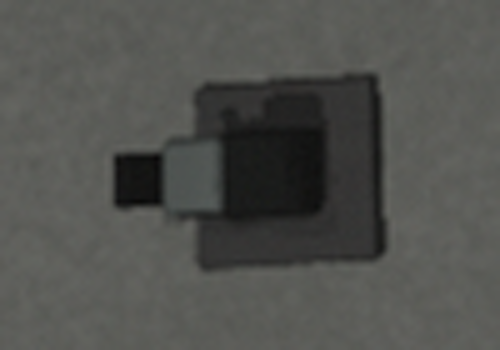

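View pics/wr4.png

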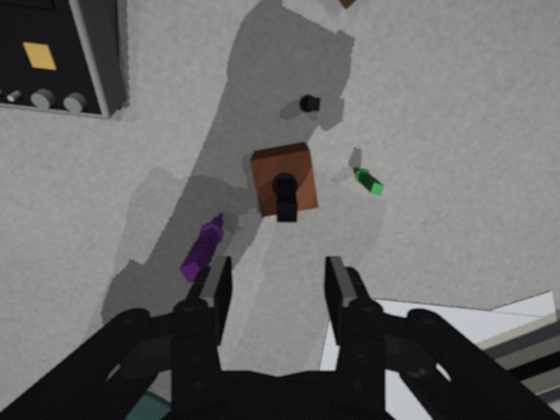

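Request:
{"method": "apply_moves", "body": {
  "commands": [
    [[0.6,5.6,0],[0,0,0],45],
    [[0,0,40],[0,0,0],45],
    [[0,0,40],[0,0,0],45],
    [[0,0,34],[0,0,0],45],
    [[0,0,20],[0,0,0],45],
    [[0,0,10],[0,0,0],45],
    [[0,0,0],[0,0,0],45]
  ]
}}

```text
clock: 10.4
tool_pos: [440.5, -307.3, 109.2]
eef_rot: [-0.0, 0.999, -0.039, -0.0]
wrist_force: [0.2, 0.0, 0.5]
grip_width: 44.9
```

Run:
```python
from h import *
s=bot.observe(); print(s["tool_pos"],s["eef_rot"])
p=bot.read_camera("wrist"); save(p,"wr5")
p=bot.read_camera("side"); save(p,"s5",(200,240,360,380),4)
```

```text
[ 440.49576981 -307.32790731  109.23532673] [-1.51933674e-04  9.99244051e-01 -3.88750450e-02 -1.86666537e-04]
```

View pics/wr5.png

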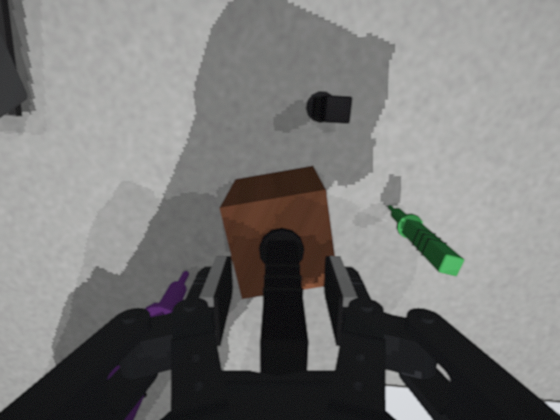

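View pics/s5.png

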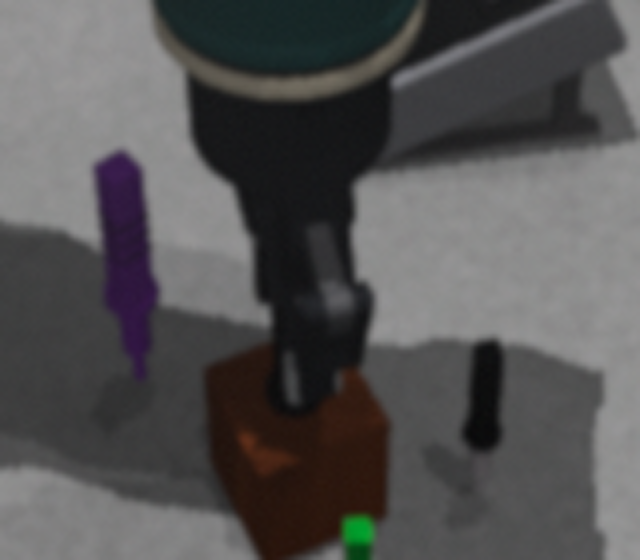

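Request:
{"method": "apply_moves", "body": {
  "commands": [
    [[0,2,0],[0,0,0],30],
    [[0,0,0],[0,0,0],22],
    [[0,0,0],[0,0,0],8],
    [[0,0,0],[0,0,0],8],
    [[0,0,0],[0,0,0],8],
    [[0,0,0],[0,0,0],8]
  ]
}}

```text
clock: 11.25
tool_pos: [440.4, -309.7, 109.7]
eef_rot: [0.0, 0.999, -0.039, 0.0]
wrist_force: [-2.2, 0.3, 5.2]
grip_width: 15.3
```

Gripped (15.3 mm on a 16 mm handle). Lifting out, then look.

Request:
{"method": "apply_moves", "body": {
  "commands": [
    [[0,0,-8],[0,0,0],8],
    [[0,0,-15],[0,0,0],8],
    [[0,0,-25],[0,0,0],8],
    [[0,0,-35],[0,0,0],8],
    [[0,0,-40],[0,0,0],8],
    [[0,0,-20],[0,0,0],8],
    [[0,0,0],[0,0,0],8]
  ]
}}

```text
clock: 12.12
tool_pos: [440.8, -309.8, 254.3]
eef_rot: [0.001, 0.999, -0.039, 0.001]
wrist_force: [0.5, 0.1, -1.6]
grip_width: 15.4
```

Run:
```python
from h import *
s=bot.observe(); print(s["tool_pos"],s["eef_rot"],s["joints"],s["wrist_force"])
p=bot.read_camera("wrist"); save(p,"wr6")
p=bot.read_camera("side"); save(p,"s6",(200,200,360,340),4)
for t in("probe","probe_tip","probe_mid"):
  for r in bot.tip_of(p,t)[:3]: print(t,w(p,r["xyz"]),r["confidence"])
c=cloud(p);m=(np.hypot(c[...,0]-440,c[...,1]+310)<25)&(c[...,2]>90)&(p["depth"]>0)
q=c[m]
for z in range(90,230,8):
  k=abs(q[:,2]-z)<4
  if k.any(): print(z,k.sum(),q[k].mean(0).round(1))
```

```text
[ 440.78864012 -309.77782945  254.3360571 ] [ 8.31212697e-04  9.99233851e-01 -3.91049887e-02  1.34939235e-03] [ 0.67910668  0.25422187 -0.14594077  1.81413514  0.04182842  1.07302479
 -1.13109766] [ 0.5279078   0.08346648 -1.60039996]
probe [ 388.32038021 -230.18529779   53.90914565] 0.95
probe [ 514.26253546 -339.71654633   38.28739398] 0.8
probe [ 438.04270497 -398.36509869   37.47822992] 0.68
probe_tip [ 438.54955568 -307.99265795  148.45090699] 0.57
probe_mid [ 511.70336224 -342.79712447   72.6082429 ] 0.85
probe_mid [ 388.03825952 -226.44122159  103.8354143 ] 0.66
probe_mid [ 441.38292041 -310.52563415  206.32150467] 0.65
154 8 [ 437.7 -312.2  155.3]
162 15 [ 438.4 -312.6  161.8]
170 8 [ 437.8 -312.6  168.6]
178 22 [ 436.8 -315.6  179.1]
186 34 [ 436.5 -315.4  186.1]
194 31 [ 437.2 -315.7  194.2]
202 26 [ 436.4 -315.7  201.1]
210 18 [ 436.6 -320.8  212.6]
218 113 [ 436.5 -316.2  217.2]
226 39 [ 436.1 -317.   226.1]
```

View pics/s6.png

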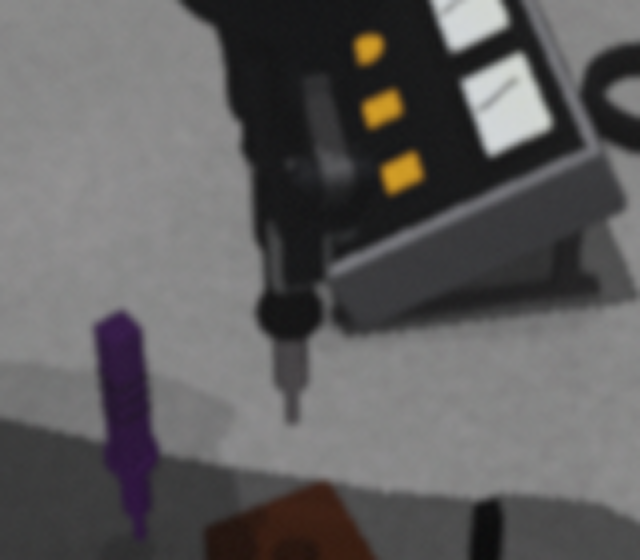

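View pics/wr6.png

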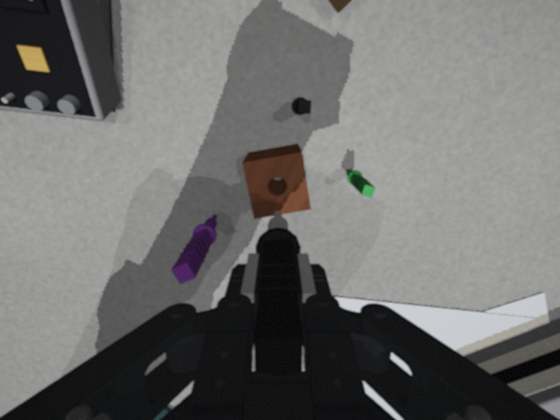

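Request:
{"method": "apply_moves", "body": {
  "commands": [
    [[0,0,-10],[-0.017,0.145,0],8],
    [[0,0,0],[-0.017,0.145,0],8],
    [[0,0,0],[-0.017,0.146,0],8],
    [[0,0,0],[0,0,0],8],
    [[0,0,0],[0,0,0],8]
  ]
}}

```text
clock: 13.0
tool_pos: [440.5, -309.5, 262.2]
eef_rot: [0.033, 0.975, -0.038, 0.214]
wrist_force: [0.7, 0.1, -0.9]
grip_width: 15.2
```

```bash
cat >> h.py <<'E'
n=np.array([-.418,.0825,.905]);n/=np.linalg.norm(n);PAD=np.array([594,4,73.])
def rel(t):
    s=bot.observe();q=s["eef_rot"];M=R.from_quat([q[1],q[2],q[3],q[0]])
    zt=M.as_matrix()[:,2]
    print("tcp",s["tool_pos"].round(1),"ang err",np.arccos(min(1,-zt@n)).round(4),"turn",M.inv().apply(np.cross(zt,-n)).round(3),"dist along n",((s["tool_pos"]-PAD)@n).round(1),"F",s["wrist_force"].round(1),"joints",s["joints"].round(2),"grip",s["grip_width"])
    print("tool shift",M.inv().apply(np.array(t)-s["tool_pos"]).round(1))
E
python3 - <<'E'
from h import *
rel(PAD+n*160)
E
```

```text
tcp [ 440.5 -309.5  262.2] ang err 0.0029 turn [-0.001  0.003 -0.   ] dist along n 209.5 F [ 0.7  0.1 -0.9] joints [ 0.83  0.07 -0.18  2.08 -0.31  0.62 -0.77] grip 15.17283064638156
tool shift [  40.2 -334.9   49.7]
```

Request:
{"method": "apply_moves", "body": {
  "commands": [
    [[5,-25,0],[0,0,0],8],
    [[5,-45,0],[0,0,0],8],
    [[5,-50,0],[0,0,0],8],
    [[5,-50,0],[0,0,0],8],
    [[5,-50,0],[0,0,0],8],
    [[5,-50,0],[0,0,0],8],
    [[5,-40,0],[0,0,0],8],
    [[5,-25,10],[0,0,0],8],
    [[0,0,30],[0,0,0],8],
    [[0,0,10],[0,0,0],8]
  ]
}}

```text
clock: 14.25
tool_pos: [527.9, 18.1, 216.0]
eef_rot: [0.033, 0.976, -0.038, 0.214]
wrist_force: [0.0, -0.1, -0.1]
grip_width: 15.3
```

Request:
{"method": "apply_moves", "body": {
  "commands": [
    [[0,0,0],[0,0,0],8],
    [[0,0,0],[0,0,0],8]
  ]
}}

```text
clock: 14.5
tool_pos: [527.5, 17.6, 217.9]
eef_rot: [0.034, 0.975, -0.038, 0.215]
wrist_force: [1.2, -0.3, -0.4]
grip_width: 15.1
```

Run:
```python
from h import *
rel(PAD+n*130)
p=bot.read_camera("wrist"); save(p,"wr7")
hsv=cv2.cvtColor(p["pixels"],cv2.COLOR_RGB2HSV);c=cloud(p)
mm=((hsv[...,0]>12)&(hsv[...,0]<30)&(hsv[...,1]>120)&(hsv[...,2]>90)).astype(np.uint8)
k,lab,stt,ce=cv2.connectedComponentsWithStats(mm)
for i in range(1,k):
    if stt[i,4]>30: q=c[lab==i]; print("brass",ce[i].round(1),stt[i,4],q.mean(0).round(1))
for t in ["pad","probe_tip"]:
  for r in bot.tip_of(p,t)[:2]: print(t,w(p,r["xyz"]).round(1),r["confidence"])
p=bot.read_camera("side"); save(p,"s7",(220,130,360,260),5)
for t in ["pad","probe_tip"]:
  for r in bot.tip_of(p,t)[:2]: print(t,w(p,r["xyz"]).round(1),r["confidence"])
```

```text
tcp [527.5  17.6 217.9] ang err 0.0008 turn [-0.     0.001 -0.   ] dist along n 160.0 F [ 1.2 -0.3 -0.4] joints [ 0.41  0.12 -0.63  2.16  0.49  0.52 -2.23] grip 15.093946638851603
tool shift [-0.3  0.5 30. ]
brass [279.1 190.5] 174 [594.1   3.1  73.7]
brass [336.5 195.1] 215 [585.2 -49.8  75.8]
brass [394.3 201.8] 229 [ 574.6 -104.4   74.4]
pad [601.    2.9  76.6] 0.87
probe_tip [ 394.7 -223.3   -3.3] 0.53
probe_tip [565.1   7.1 126.2] 0.43
pad [592.2   2.5  73.8] 0.42
probe_tip [569.8  12.7 123.1] 0.37
```

View pics/wr7.png

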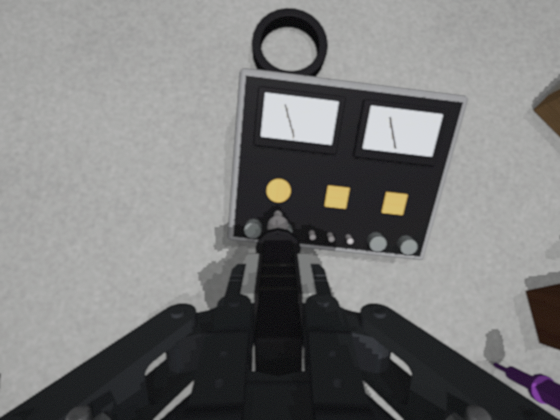

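View pics/s7.png

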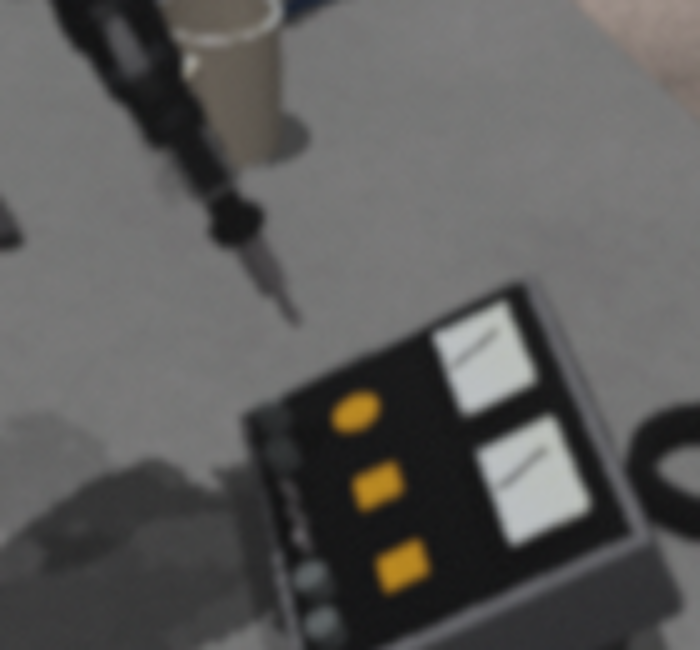

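Request:
{"method": "apply_moves", "body": {
  "commands": [
    [[0,0,20],[0,0,0],8],
    [[0,0,18],[0,0,0],8],
    [[0,0,10],[0,0,0],8],
    [[0,0,4],[0,0,0],8],
    [[0,0,0],[0,0,0],8],
    [[0,0,0],[0,0,0],8]
  ]
}}

```text
clock: 15.55
tool_pos: [548.8, 13.0, 170.8]
eef_rot: [0.034, 0.975, -0.038, 0.215]
wrist_force: [0.5, -0.4, -1.7]
grip_width: 15.6
```

Run:
```python
from h import *
rel(PAD+n*100)
p=bot.read_camera("wrist"); save(p,"wr8",(200,140,360,260),5)
p=bot.read_camera("side"); save(p,"s8",(250,170,350,250),7)
for _ in range(4):
  s=bot.observe();print((s["wrist_force"]@n).round(2))
```

```text
tcp [548.8  13.  170.8] ang err 0.0005 turn [-0.  0.  0.] dist along n 108.1 F [ 0.5 -0.4 -1.7] joints [ 0.34  0.24 -0.55  2.16  0.7   0.44 -2.41] grip 15.634792567227839
tool shift [0.  0.1 8.1]
-0.54
-0.54
-0.54
-0.54
```

View pics/wr8.png

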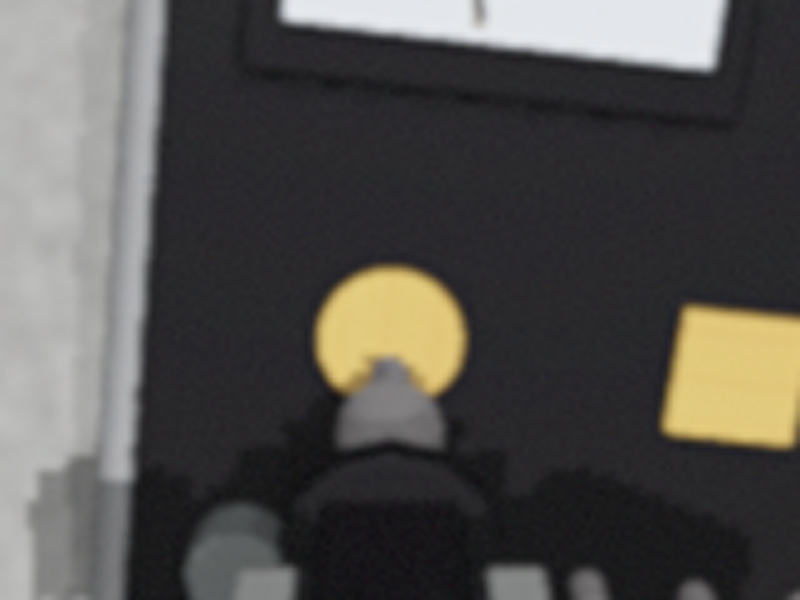

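View pics/s8.png

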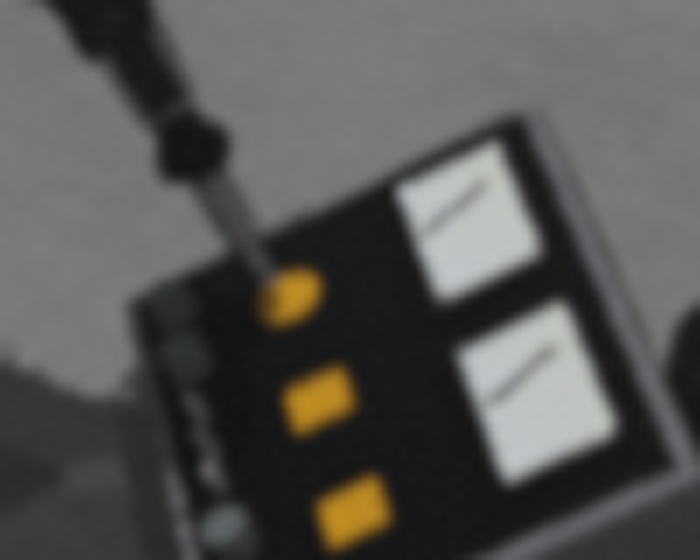

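Request:
{"method": "apply_moves", "body": {
  "commands": [
    [[0,0,4],[0,0,0],8],
    [[0,0,3],[0,0,0],8],
    [[0,0,0],[0,0,0],8],
    [[0,0,0],[0,0,0],8]
  ]
}}

```text
clock: 16.15
tool_pos: [551.7, 12.4, 164.0]
eef_rot: [0.034, 0.975, -0.038, 0.215]
wrist_force: [-0.7, 0.6, 0.6]
grip_width: 15.6
```

Request:
{"method": "apply_moves", "body": {
  "commands": [
    [[0,0,1.5],[0,0,0],8],
    [[0,0,1],[0,0,0],8],
    [[0,0,0],[0,0,0],8],
    [[0,0,0],[0,0,0],8]
  ]
}}

```text
clock: 16.65
tool_pos: [552.7, 12.2, 161.7]
eef_rot: [0.034, 0.975, -0.038, 0.215]
wrist_force: [-1.4, -0.7, 1.5]
grip_width: 15.2
```

Request:
{"method": "apply_moves", "body": {
  "commands": [
    [[0,0,1],[0,0,0],8],
    [[0,0,0],[0,0,0],8],
    [[0,0,0],[0,0,0],8]
  ]
}}

```text
clock: 17.02
tool_pos: [553.2, 12.1, 160.8]
eef_rot: [0.034, 0.975, -0.038, 0.215]
wrist_force: [-0.4, -0.4, 1.6]
grip_width: 15.6
```

Run:
```python
from h import *
rel(PAD+n*95)
f=[]
for _ in range(8):
  p=bot.read_camera("side");f.append(bot.observe()["wrist_force"]@n)
print(np.round(f,2),np.mean(f))
save(p,"s9",(250,170,350,250),7)
p=bot.read_camera("wrist"); save(p,"wr9",(200,140,360,260),5)
```

```text
tcp [553.2  12.1 160.8] ang err 0.0011 turn [-0.     0.001 -0.   ] dist along n 97.2 F [-0.4 -0.4  1.6] joints [ 0.32  0.27 -0.53  2.16  0.74  0.43 -2.45] grip 15.583327471447376
tool shift [0.3 0.1 2.2]
[1.61 2.12 2.08 2.71 1.63 2.03 2.45 2.98] 2.2014807542637023
```

View pics/wr9.png

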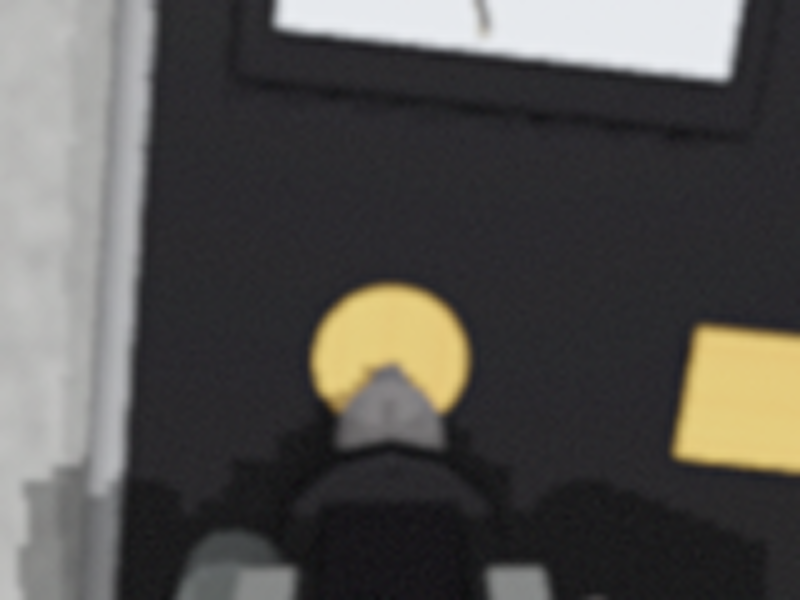

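View pics/s9.png

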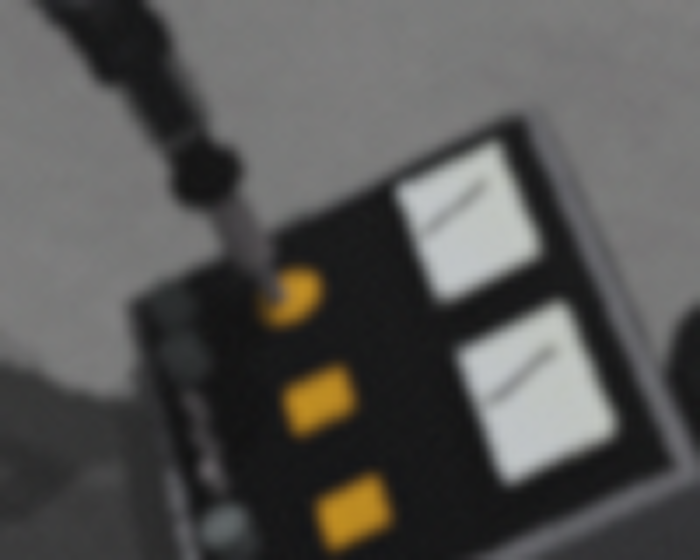

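Request:
{"method": "apply_moves", "body": {
  "commands": [
    [[0,0,1],[0,0,0],8],
    [[0,0,1],[0,0,0],8],
    [[0,0,0],[0,0,0],8],
    [[0,0,0],[0,0,0],8],
    [[0,0,0],[0,0,0],8],
    [[0,0,0],[0,0,0],8]
  ]
}}

```text
clock: 18.23
tool_pos: [554.0, 12.0, 159.0]
eef_rot: [0.034, 0.975, -0.038, 0.215]
wrist_force: [-0.3, -0.6, 3.1]
grip_width: 15.6
```

Run:
```python
from h import *
rel(PAD+n*95)
f=[];t=[]
for _ in range(16):
  p=bot.read_camera("side");s=bot.observe();f.append(s["wrist_force"]@n);t.append((s["tool_pos"]-PAD)@n)
print(np.round(f,2),np.mean(f),np.mean(t),np.std(t))
save(p,"s10",(250,170,350,250),7)
p=bot.read_camera("wrist"); save(p,"wr10",(200,140,360,260),5)
p=bot.read_camera("top"); c=cloud(p); m=(c[...,2]>122)&(np.hypot(c[...,0]-460,c[...,1]-354)<60);q=c[m];print(q.min(0),q.max(0));save(p,"t10")
for t in("mug","tape","parts_box"):
  for r in bot.tip_of(p,t)[:1]: print(t,w(p,r["xyz"]).round())
```

```text
tcp [554.  12. 159.] ang err 0.0011 turn [-0.     0.001  0.   ] dist along n 95.2 F [-0.3 -0.6  3.1] joints [ 0.31  0.27 -0.52  2.16  0.75  0.43 -2.46] grip 15.553253972950708
tool shift [0.3 0.1 0.2]
[3.   2.81 2.94 3.35 2.9  2.91 3.49 3.41 2.9  3.26 3.23 3.46 2.3  2.81
 2.36 2.28] 2.9634122876449673 95.1735086881408 0.01042851504581471
[444.81539948 338.70949859 122.07017504] [477.684524   390.45701582 134.10040466]
mug [657. 392.   3.]
tape [778. -26.  -1.]
parts_box [ 671. -390.   -6.]
```

View pics/wr10.png

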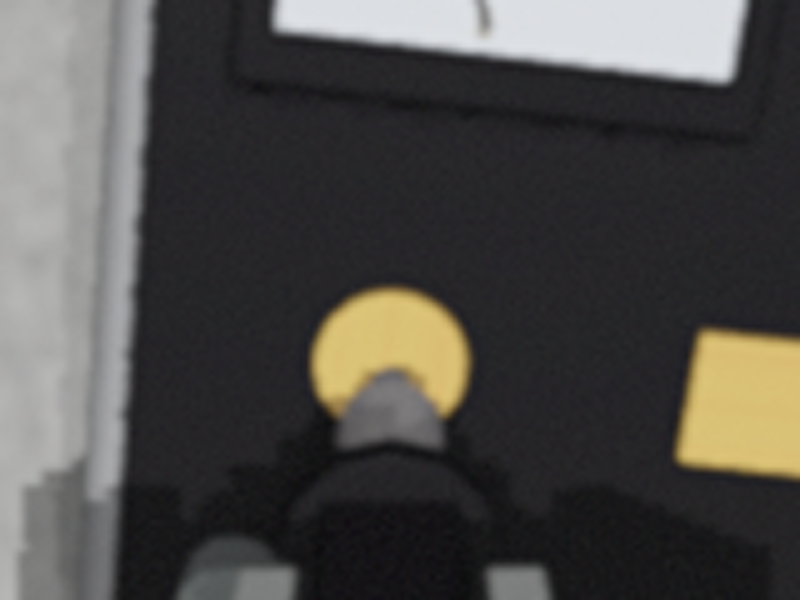

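View pics/s10.png

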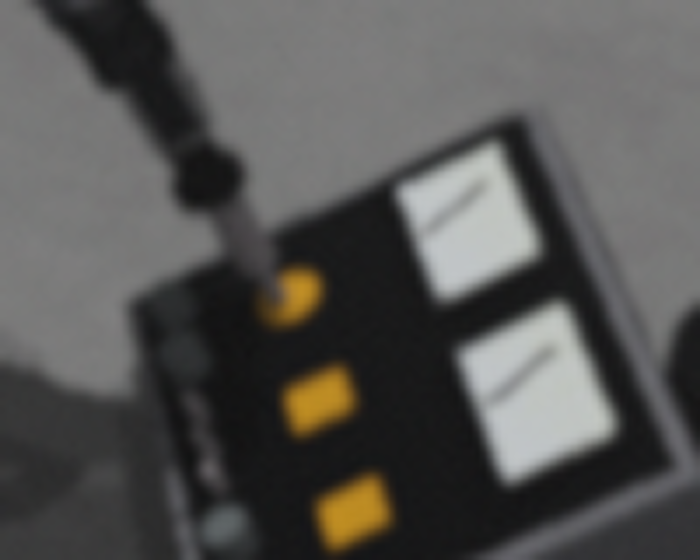

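```bash
python3 -c "
from h import *
print(bot.hand_in()); rel(PAD+n*95)"
```

```text
the job is handed in; nothing more can be done
None
the job is handed in; nothing more can be done
```

The job is handed in. The gripper is still holding the probe on the round brass pad, pressing lightly. The hand-in reports no verdict, so this rests on my last checks.

- **Push-to-talk bar:** I squeezed it until the jaws stopped at 36.4 mm, against about 38 mm expected when fully in. I then let it go. Top-camera depth put its outer edge at y 389.9–390.5 mm afterwards, the same as the 390 mm at the start.
- **Probe:** I took the larger black one from the stand and left the green, the purple and the small black probes alone. I drew it out with a 145 mm lift, and the grip width stayed at 15–16 mm throughout.
- **Final contact:** The mean force along the panel normal was about 3.0 N (2.3–3.5 N). From the geometry, the tip is pushed in about 4.5 mm, which agrees with the spring figures given. The tool axis is within 0.001 rad of my fitted panel normal. The arm was steady, with a position scatter of 0.01 mm.
- **Tip position:** The pictures show the tip on the pad but slightly low of its middle, roughly 2–4 mm, against the 11 mm allowed. I did not correct this.
- **Mug, box and tape:** All three came out within 5 mm of their first positions, which is about the detector's own error.
- **Time:** About 19 of the 51 s were used.

No check failed. The three cameras disagreed by 1–3 mm on positions, within what the task needed.

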